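# Pack the shaker's rack and switch it ready

### The job

Pack out the yellow tube rack on the shaker: take the blue spacer (not the thicker green one) and push it, round nose first, into the narrow gap between the rack and the steel rail until it is fully home against the red stop, gently: feel for the stop and do not ram it. Then slide the shaker's orange-ridged switch across its click to the green dot, and leave everything else on the bench where it is.

Things in the scene. Friction and masses are not known exactly. Their poses are not given: they have to be found in the camera images.
- shaker: White laboratory shaker, fixed, 250 (x) x 260 (y) mm; flat aluminium deck 70 mm above its origin. Origin: centre of its underside on the bench; x points from its front (robot side) to its back, y to its left. On the deck stand a yellow tube rack and a steel rail with a narrow gap between them along x. The deck before the gap's mouth (105 mm) is free and flat.
- slot_mouth (a point): Centre of the gap's mouth, on the deck's surface (shaker x = -20 mm, y = 0, z = 70 mm); axes as the shaker's. The gap is 15.5 mm wide and runs along +x. A clear 4 mm lip roofs it 28.5 mm above the deck from 10 mm behind the mouth on: enter only through the mouth, from -x. Walls: rail to -y, 16 mm wide, 32.5 mm high with the lip; rack to +y, 68 mm wide, 48 mm high; both 120 mm long.
- pad_face (a point): Face of a black rubber pad on a spring (12 mm long in x, 16 mm high) in the rack's wall of the gap, 56 mm behind the mouth; it stands about 2 mm into the gap. From there on, pushing the spacer takes roughly 1 to 6 N, for a moment up to 10 N as the nose meets it; a spacer that is askew sticks sooner.
- home_button (a joint): White 8 mm button in the face of the red stop that closes the gap; reads 0 standing 5 mm out, 0.005 pressed flush: the spacer's nose is then against the stop, fully home. Spring under 0.4 N. The stop is set by hand anywhere from 66 to 86 mm behind the mouth, its place is not measured: feel for it. With the spacer home, 4 to 24 mm of it stay out of the mouth.
- stop_cushion (a joint): How far (m) the red stop (14.5 mm wide, 22 mm high) is pushed back on its stiff cushion along the shaker's +x: 0 at rest, 1 mm per 10 N. The spacer is well seated by a push of 8 to 18 N (1 to 2 mm); over 3 mm (30 N) is ramming and spoils the stop. It springs back when let go; the spacer follows and stays against it.
- spacer: Blue plastic spacer, 90 mm long (x) x 14 mm thick (y) x 26 mm high (z), about 60 g, standing on the bench on its 14 mm edge. Origin: centre of its underside. Its +x end is the round nose (half round in plan, radius 7 mm), its -x end is flat.
- spacer_nose (a point): Tip of the blue spacer's round nose, 45 mm ahead of its origin along its x and 13 mm above its underside.
- thick_spacer: Green spacer of the same shape but 22 mm thick: too thick for the gap, a bystander. Origin: centre of its underside.
- switch_ridge (a point): Top centre of the orange ridge of the slide switch, 6 mm above the shaker's deck; the ridge is 4 mm long (x), 14 mm wide (y), and stands on a flush black panel on the deck's right front (shaker x = -75 mm, y = -85 mm when off); axes as the shaker's. Free deck around it.
- switch (a joint): Travel of the slide switch in m: 0 off (near the red dot, towards the robot), 0.010 on (towards the green dot, along the shaker's +x). A sprung ball makes a click at half way: about 4 to 9 N to pass it, after which it snaps to the end.
- jar: Clear jar with white lid, 72 mm diameter, 130 mm high, bystander. Origin: centre of its underside.
- bottle: Amber bottle, 60 mm diameter, 140 mm high, bystander. Origin: centre of its underside.
- tip_box_pink: Red tip box with clear lid, 85 x 120 x 70 mm, bystander. Origin: centre of its underside.
- tip_box_yellow: Yellow tip box, 85 x 120 x 48 mm, bystander. Origin: centre of its underside.
Mind the look-alikes: they are no part of the job. Of the things that look like the spacer, the largest one is meant.

How it is judged:
On the way, in this order (a step that is already met when the one before it is completed fails the run):
1. the blue spacer is fully home in the gap against the red stop, while the switch is still off (value of joint home_button above 0.003 m and x of spacer_nose in the frame of slot_mouth between 0.061 and 0.092 m and y of spacer_nose in the frame of slot_mouth between -0.004 and 0.004 m and z of spacer_nose in the frame of slot_mouth between 0.009 and 0.018 m and angle between the x axis of spacer and the x axis of shaker, either way round below 0.05 rad and angle between spacer's own z axis and vertical below 0.06 rad and value of joint switch below 0.004 m), for 0.2 s.
2. the switch is slid across its click to the green end (value of joint switch above 0.008 m), for 0.2 s.
At the end, for the whole second after the job is handed in: The blue spacer stands at rest in the gap, upright and in line with it (within 3 degrees), its nose pressing the stop's white button at least 3 mm in of 5 (within 2 mm of the red stop), and the switch is at its green end (joint above 8 mm) (value of joint home_button above 0.003 m and x of spacer_nose in the frame of slot_mouth between 0.061 and 0.092 m and y of spacer_nose in the frame of slot_mouth between -0.004 and 0.004 m and z of spacer_nose in the frame of slot_mouth between 0.009 and 0.018 m and angle between the x axis of spacer and the x axis of shaker, either way round below 0.05 rad and angle between spacer's own z axis and vertical below 0.06 rad and value of joint switch above 0.008 m and linear speed of spacer below 0.01 m/s); the robot touches nothing.
It fails at once if the stop is rammed: its cushion gives more than 3 mm (30 N) (value of joint stop_cushion above 0.003 m).
It fails at once if another thing on the bench (the green spacer, a tip box, the jar or the bottle) is moved more than 20 mm or knocked over (distance of any of thick_spacer, jar, bottle, tip_box_pink, tip_box_yellow from where it was at the start of the episode above 0.02 m or angle between any of thick_spacer, jar, bottle, tip_box_pink, tip_box_yellow's own z axis and vertical above 0.5 rad).
It also fails if it takes over 54 s, if anything falls off the work surface, if the arm or the gripper's body presses on something with over 40 N, if the wrist force passes 120 N, or if a joint passes its speed limit or range.

### The arm

A 6-joint arm with a two-finger parallel gripper is mounted at the origin on the work surface. World frame = base frame: x ahead of the robot, y to its left, z up, the work surface at z = 0. Lengths are in m, angles in rad, forces in N, time in s.
With the tool pointing down it reaches from about 0.25 to 0.725 m from the base axis. Payload 4 kg.
Tool frame: the origin (TCP) lies midway between the tips of the shut fingers; the grasp point (between the pads) lies 19 mm behind it (manip.pinch_z is the distance from the TCP to the grasp point, in m); z points along the fingers, y is the direction in which the jaws open and shut (so a half turn about z gives the same grasp; the last joint's range is limited). The gripper opens to 85 mm and grips with 20 to 120 N. Pads are 22 mm wide; open, the fingers measure 114 mm over their backs; the gripper's body (76 mm by 85 mm) begins 54 mm behind the grasp point. The pads swing forward as they close: fully open they stand 13 mm farther back than shut.
Start: joints at [1.172, 0.241, 0.005, 1.335, 0, 1.571], TCP at [0.194, 0.461, 0.204] pointing down, gripper open.
Joint ranges: [-2.72, 2.72], [-1.05, 1.87], [-1.09, 1.28], [-1.99, 2.15], [-1.42, 1.44], [-3.14, 3.14]. Speed limits (rad/s): [2.79, 2.79, 3.14, 3.14, 3.14, 3.14].

### API

Orientations are given as a unit quaternion [x, y, z, w].
In Python, from cell import manip gives the robot as it stands. The module is installed in compiled form; this text tells all that it offers.
- The arm moves only by the shell command python3 -m pendant 'ROWS' [OPENING] [FORCE]. ROWS is JSON, a list that holds one entry, the list of rows, each a list of 6 numbers: the shift along the tool's x, y, z in cm, then the turn, a rotation vector about the tool's x, y, z in degrees. In form: [[[tx, ty, tz, wx, wy, wz], ...]]. A call has 1 to 5 rows; each row shifts and turns the commanded pose from where the row before left it, along the tool's axes as they then stand; what a row does not reach is not made up. A row lasts 1/8 s, in which the tool goes at most 62.5 mm and 10.7 degrees, less where a joint would pass 70% of its speed; a pose out of reach is approached as far as the arm can. A call with a gripper value outside its range is refused whole. OPENING is the finger opening in cm, from 0 to 8.54, set as the call begins (- or left out, the last holds). The fingers move at their own pace and stop on an object; FORCE is the grip in N (left out, the last holds). Time passes only in rows, so rows that do not move let the fingers close. It gives the time, the measured TCP pose, the force and the opening at its end, in the units of the state.
- manip.read_state(): the state, without advancing time (a new reading comes with each control period).
- manip.get_image(name): name is "scene" or "top"; returns the picture (384x512x3 uint8, red, green, blue); there is no depth.
- manip.calibration(name): a dict with "camera_matrix" (3x3 intrinsics, pixels), "R" (3x3) and "t" (3): a world point X has camera coordinates R X + t. Camera axes: x right, y down, z forward; pixel columns grow to the right and rows downward; lengths in m; the calibration is good to about 2 mm. A picture is of the moment at which its call begins. calibration takes no time and is no camera call.
- manip.hand_in(): hands the job in, once; it reports no verdict.
Trained networks look in the newest picture that a camera, given by its name, has taken for a name from the list of things; names that differ only in an ending like _2 or _b are one class to them, and where a whole thing is asked for, a point or a joint stands for the part that bears it (a point fixed in the world has none). Each returns a list of dicts, best first, with "confidence" (0 to 1); they miss things now and then, are a little off and sometimes report something else, mostly with a low value. They report only what shows in the picture. A call takes as long as a camera call. They do not tell look-alikes from the thing itself.
- manip.look_for(camera, name): "point" ([x, y, z] in m, in world coordinates, good to about 4 mm: the middle of the surface that is visible of it).
- manip.masks_of(camera, name): "region" (384x512 bool, what is visible of it).
The state is a dict: "time_s": time; "joints": joint angles; "joint_velocities": joint speeds; "joint_efforts": joint torques, N m; "position": TCP position; "tcp_rot": TCP orientation; "contact_force": force on the tool from outside, world axes, zero at the start; "torque": the same for the moment, N m; "grip_width": finger opening in m.
Only numpy, scipy, OpenCV 4.12 (cv2) and the standard library are available. Lean on these libraries where they do the work, as an engineer would, in place of code of your own. Each camera call takes 0.05 s, during which the arm holds its last target. There are 200 camera calls.

## Working session

There is one attempt and no reset: what is moved stays moved. The work goes in short steps, Python scripts to look and compute and a shell command to move; the robot and the scene stay as the last step left them, time stands still between calls to the robot, and variables do not carry over. Pictures are saved under pics/ and viewed, about 8 in all and at most 12, crops included, and the job is handed in when it is done.

```bash
mkdir -p pics
cat > h.py <<'E'
import numpy as np, cv2
from cell import manip
def cal(n):
    c=manip.calibration(n); return np.array(c["camera_matrix"]),np.array(c["R"]),np.array(c["t"])
def proj(n,X):
    K,R,t=cal(n); p=(np.atleast_2d(X)@R.T+t)@K.T; return p[:,:2]/p[:,2:]
def back(n,uv,z):
    K,R,t=cal(n); uv=np.atleast_2d(np.array(uv,float)); d=np.c_[uv,np.ones(len(uv))]@np.linalg.inv(K).T@R
    o=-R.T@t; return o+d*((z-o[2])/d[:,2])[:,None]
def save(n,f,crop=None,s=1):
    im=manip.get_image(n)[:,:,::-1]
    if crop: im=im[crop[1]:crop[3],crop[0]:crop[2]]
    cv2.imwrite('pics/'+f,cv2.resize(im,None,fx=s,fy=s,interpolation=cv2.INTER_CUBIC))
E
python3 - <<'E'
from h import *
np.set_printoptions(precision=4,suppress=True)
a=manip.get_image('scene');b=manip.get_image('top')
cv2.imwrite('pics/a.png',a[:,:,::-1]);cv2.imwrite('pics/b.png',cv2.resize(b[:,:,::-1],(800,600)))
for n in ['top','scene']:
    K,R,t=cal(n);print(n,K[0,0],-R.T@t,R[2])
for th in ['spacer','shaker','switch_ridge','thick_spacer','home_button']:
  for c in ['top','scene']:
    print(th,c,[(np.round(d['point'],3),round(d['confidence'],2)) for d in manip.look_for(c,th)])
s=manip.read_state();print(s['time_s'],s['position'],s['tcp_rot'],s['contact_force'])
E
```

```text
top 428.6779893854403 [0.3076 0.0081 1.463 ] [ 0.1985 -0.0254 -0.9798]
scene 394.35851202921236 [1.2161 0.6111 0.9029] [-0.5182 -0.5223 -0.6773]
spacer top [(array([0.658, 0.185, 0.021]), 0.47), (array([0.529, 0.178, 0.018]), 0.45)]
spacer scene [(array([0.6  , 0.273, 0.016]), 0.72), (array([0.668, 0.191, 0.02 ]), 0.53), (array([0.536, 0.183, 0.017]), 0.44)]
shaker top [(array([ 0.55 , -0.147,  0.07 ]), 0.9)]
shaker scene [(array([ 0.598, -0.103,  0.074]), 0.81)]
switch_ridge top []
switch_ridge scene []
thick_spacer top [(array([0.452, 0.259, 0.028]), 0.77)]
thick_spacer scene [(array([0.464, 0.268, 0.025]), 0.72)]
home_button top []
home_button scene []
0.6 [0.1942 0.4608 0.2044] [0.1981 0.9802 0.     0.    ] [-0.0477  0.4267  0.2993]
```

View pics/a.png

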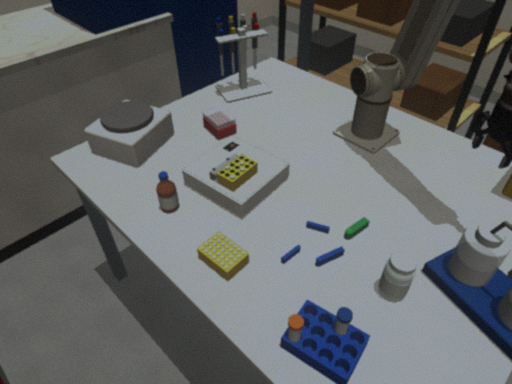

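View pics/b.png

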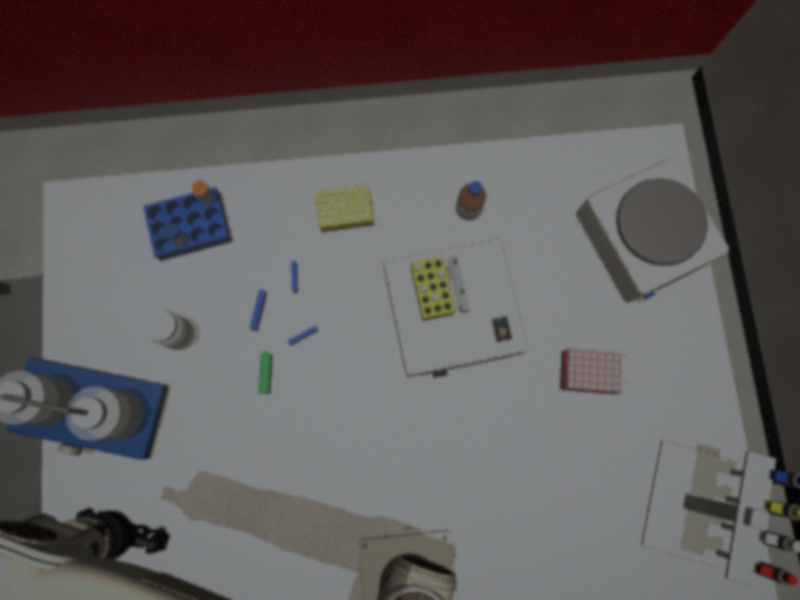

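The blue spacer candidates are at about (258,310), (303,335) and (295,277) in the 800x600 top view; the longest is the one at (258,310). The shaker is at about (455,305), with its front towards the robot. Next I'll look at crops of these and fit the geometry.

Run:
```python
from h import *
np.set_printoptions(precision=4,suppress=True)
acc={}
for n in ['top','scene']:
    ims=[manip.get_image(n).astype(float) for _ in range(4)]
    acc[n]=np.mean(ims,0); np.save(n+'.npy',acc[n])
    im=acc[n]; 
    m=((im[:,:,2]>1.6*im[:,:,0])&(im[:,:,2]-im[:,:,0]>35)).astype(np.uint8)
    k,l,st,ce=cv2.connectedComponentsWithStats(m)
    for i in range(1,k):
        if 20<st[i,4]<600:
            ys,xs=np.where(l==i); P=back(n,np.c_[xs,ys],0.018)[:,:2]
            c=P.mean(0); u,s,v=np.linalg.svd(P-c); q=(P-c)@v.T
            print(n,ce[i],st[i,4],'c',c,'dir',v[0],np.degrees(np.arctan2(v[0,1],v[0,0])),'ext',np.ptp(q,axis=0))
def crop(n,x0,y0,x1,y1,s): return cv2.resize(acc[n][y0:y1,x0:x1,::-1].astype(np.uint8),None,fx=s,fy=s,interpolation=cv2.INTER_CUBIC)
A=crop('top',240,145,340,245,4);B=crop('scene',180,135,295,215,3.5)
C=crop('top',145,160,215,260,4);D=crop('scene',270,210,375,275,3.5)
W=np.zeros((700,820,3),np.uint8)
for im,(x,y) in zip([A,B,C,D],[(0,0),(405,0),(0,405),(405,405)]):
    h,w=im.shape[:2];h=min(h,700-y);w=min(w,820-x);W[y:y+h,x:x+w]=im[:h,:w]
cv2.imwrite('pics/c.png',cv2.resize(W,(700,598)))
```

```text
top [304.     119.6667] 42 c [ 0.8282 -0.2407] dir [-0.9687  0.2484] 165.61926254807867 ext [0.0266 0.0225]
top [187.9623 176.9811] 53 c [0.6604 0.1847] dir [-0.9983  0.0584] 176.6546783637629 ext [0.064  0.0076]
top [164.3646 197.9896] 96 c [0.5948 0.2702] dir [-0.9559  0.2935] 162.92955994989205 ext [0.0851 0.0129]
top [193.3455 214.0909] 55 c [0.5295 0.1757] dir [-0.4001  0.9165] 113.58682191917217 ext [0.0647 0.0095]
top [499.4909 304.6727] 55 c [ 0.132  -0.7974] dir [-0.4788 -0.8779] -118.60550623837506 ext [0.0265 0.0229]
scene [218.1905  19.    ] 21 c [-0.3692 -1.3166] dir [0.6439 0.7651] 49.91985448733662 ext [0.0855 0.0251]
scene [221.2273  31.    ] 22 c [-0.2561 -1.1593] dir [0.6449 0.7643] 49.84285862157311 ext [0.0759 0.0238]
scene [162.5 174.5] 42 c [ 0.7248 -0.3455] dir [0.3746 0.9272] 67.99969546079697 ext [0.0301 0.0257]
scene [317.6795 225.1795] 78 c [0.5339 0.1784] dir [-0.3875  0.9219] 112.80109557729806 ext [0.0658 0.0139]
scene [290.6552 252.2989] 87 c [0.6666 0.188 ] dir [ 0.9989 -0.0462] -2.6486145263699856 ext [0.0683 0.0131]
scene [329.3356 254.2752] 149 c [0.596  0.2693] dir [ 0.9559 -0.2936] -17.07600887525971 ext [0.0881 0.0174]
scene [344.535  313.9745] 157 c [0.7159 0.4066] dir [0.782  0.6233] 38.5576424843969 ext [0.0338 0.0321]
```

View pics/c.png

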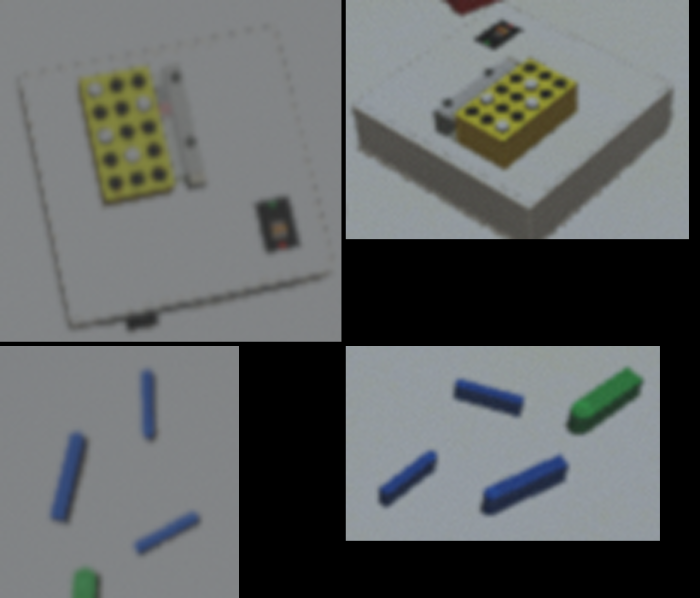

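```bash
cat > fit.py <<'E'
from h import *
from scipy.ndimage import map_coordinates,gaussian_filter,gaussian_gradient_magnitude as ggm
from scipy.optimize import minimize
def seg(P,closed=True,step=.001):
    P=np.array(P,float); Q=np.r_[P,P[:1]] if closed else P
    return np.vstack([a+(b-a)*np.linspace(0,1,max(2,int(np.linalg.norm(b-a)/step)))[:,None] for a,b in zip(Q[:-1],Q[1:])])
def rect(x0,x1,y0,y1,z): return seg([[x0,y0,z],[x1,y0,z],[x1,y1,z],[x0,y1,z]])
def place(M,p):
    c,s=np.cos(p[2]),np.sin(p[2]); return M@np.array([[c,s,0],[-s,c,0],[0,0,1]])+[p[0],p[1],p[3] if len(p)>3 else 0]
def G(im,s=.8): return sum(ggm(im[:,:,k],s) for k in range(3))
def score(g,n,M,p):
    uv=proj(n,place(M,p)); return map_coordinates(g,[uv[:,1],uv[:,0]],order=1).mean()
def fit(gs,parts,p0):
    f=lambda p:-sum(score(g,n,M,p) for n,g in gs.items() for M in parts)
    best=min((minimize(f,np.array(p0)+[dx,dy,dt],method='Nelder-Mead',options=dict(xatol=1e-5,fatol=1e-4,initial_simplex=np.array(p0)+[dx,dy,dt]+np.array([[0,0,0],[.006,0,0],[0,.006,0],[0,0,.04]]))) for dx in(-.006,0,.006) for dy in(-.006,0,.006) for dt in(-.03,.03)),key=lambda r:r.fun)
    return best.x,-best.fun
deck=rect(-.125,.125,-.13,.13,.07);rack=rect(-.02,.1,.00775,.07575,.118);rail=rect(-.02,.1,-.02375,-.00775,.1025)
def spc(L=.09,T=.014,z=.026):
    a=np.linspace(-np.pi/2,np.pi/2,15);r=T/2
    return seg([[-L/2,-r,z]]+[[L/2-r+r*np.cos(t),r*np.sin(t),z] for t in a]+[[-L/2,r,z]])
E
cat > f1.py <<'E'
from fit import *
np.set_printoptions(precision=4,suppress=True)
I={n:np.load(n+'.npy') for n in('top','scene')};g={n:G(I[n]) for n in I}
# yaw of shaker from crop corners
P=back('top',np.array([[20,77],[275,25],[330,272],[70,327]])/3.415+[240,145],.07);print(P[:,:2])
c=P.mean(0);v=P[0]-P[3]+P[1]-P[2];y=np.arctan2(v[1],v[0]);print('init',c,y)
for k in ['top','scene',None]:
    gg=g if k is None else {k:g[k]}
    print(k,'shaker',fit(gg,[deck,rack,rail],[c[0],c[1],y]),'deck',fit(gg,[deck],[c[0],c[1],y]),'rack',fit(gg,[rack,rail],[c[0],c[1],y]))
    for yaw in(-.298,np.pi-.298): print('   sp',fit(gg,[spc()],[.595,.27,yaw]))
E
python3 f1.py
python3 - <<'E'
from h import *
I={n:np.load(''+n+'.npy') for n in('top','scene')}
f=lambda im,x0,y0,x1,y1,s:cv2.convertScaleAbs(cv2.resize(im[y0:y1,x0:x1,::-1].astype(np.uint8),None,fx=s,fy=s,interpolation=cv2.INTER_LANCZOS4),alpha=1.6)
a=f(I['top'],150,180,182,216,14);b=f(I['scene'],308,240,350,272,10)
W=np.zeros((max(a.shape[0],b.shape[0]),a.shape[1]+b.shape[1],3),np.uint8);W[:a.shape[0],:a.shape[1]]=a;W[:b.shape[0],a.shape[1]:]=b
cv2.imwrite('pics/d.png',W[:600,:800])
E
```

```text
[[ 0.6607 -0.0167]
 [ 0.6885 -0.2728]
 [ 0.4403 -0.2926]
 [ 0.4131 -0.04  ]]
init [ 0.5506 -0.1555  0.07  ] 0.08662349092835342Traceback (most recent call last):
  File "f1.py", line 9, in <module>
    print(k,'shaker',fit(gg,[deck,rack,rail],[c[0],c[1],y]),'deck',fit(gg,[deck],[c[0],c[1],y]),'rack',fit(gg,[rack,rail],[c[0],c[1],y]))
                     ~~~^^^^^^^^^^^^^^^^^^^^^^^^^^^^^^^^^^^
  File "fit.py", line 15, in fit
    best=min((minimize(f,np.array(p0)+[dx,dy,dt],method='Nelder-Mead',options=dict(xatol=1e-5,fatol=1e-4,initial_simplex=np.array(p0)+[dx,dy,dt]+np.array([[0,0,0],[.006,0,0],[0,.006,0],[0,0,.04]]))) for dx in(-.006,0,.006) for dy in(-.006,0,.006) for dt in(-.03,.03)),key=lambda r:r.fun)
  File "fit.py", line 15, in <genexpr>
    best=min((minimize(f,np.array(p0)+[dx,dy,dt],method='Nelder-Mead',options=dict(xatol=1e-5,fatol=1e-4,initial_simplex=np.array(p0)+[dx,dy,dt]+np.array([[0,0,0],[.006,0,0],[0,.006,0],[0,0,.04]]))) for dx in(-.006,0,.006) for dy in(-.006,0,.006) for dt in(-.03,.03)),key=lambda r:r.fun)
              ~~~~~~~~^^^^^^^^^^^^^^^^^^^^^^^^^^^^^^^^^^
[... 384 characters left out ...]
um(score(g,n,M,p) for n,g in gs.items() for M in parts)
                ~~~^^^^^^^^^^^^^^^^^^^^^^^^^^^^^^^^^^^^^^^^^^^^^^^^^^^^^
  File "fit.py", line 14, in <genexpr>
    f=lambda p:-sum(score(g,n,M,p) for n,g in gs.items() for M in parts)
                    ~~~~~^^^^^^^^^
  File "fit.py", line 12, in score
    uv=proj(n,place(M,p)); return map_coordinates(g,[uv[:,1],uv[:,0]],order=1).mean()
  File "h.py", line 6, in proj
    K,R,t=cal(n); p=(np.atleast_2d(X)@R.T+t)@K.T; return p[:,:2]/p[:,2:]
          ~~~^^^
  File "h.py", line 4, in cal
    c=manip.calibration(n); return np.array(c["camera_matrix"]),np.array(c["R"]),np.array(c["t"])
ValueError: time passes only in moves, steps and waits
```

View pics/d.png

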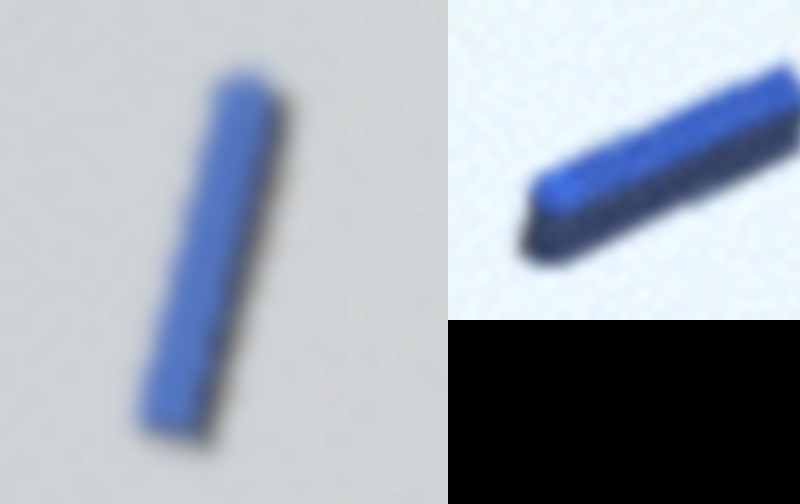

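The round nose shows clearly: it is at the upper end in the top view (245,75 in the crop) and at the near-left end in the scene view. The nose therefore points along +x, at a yaw of about -17°. The fit failed because it called calibration too often, so I'll cache that.

```bash
sed -i 's/^def cal/import functools\n@functools.cache\ndef cal/' h.py; time python3 f1.py; python3 -c "
from h import *;print(manip.read_state()['time_s'])"
```

```text
[[ 0.6607 -0.0167]
 [ 0.6885 -0.2728]
 [ 0.4403 -0.2926]
 [ 0.4131 -0.04  ]]
init [ 0.5506 -0.1555  0.07  ] 0.08662349092835342
top shaker (array([ 0.5455, -0.1516,  0.1034]), np.float64(79.36466864050371)) deck (array([ 0.5551, -0.1585,  0.1036]), np.float64(19.512798643851923)) rack (array([ 0.545 , -0.1515,  0.0997]), np.float64(60.8392369778785))
   sp (array([ 0.5915,  0.2644, -0.2966]), np.float64(47.00440046627572))
   sp (array([0.5902, 0.2648, 2.848 ]), np.float64(46.882605625816474))
scene shaker (array([ 0.5614, -0.1473,  0.1054]), np.float64(112.5250317728447)) deck (array([ 0.5592, -0.1519,  0.1087]), np.float64(40.78334719778418)) rack (array([ 0.5638, -0.1192,  0.1274]), np.float64(99.57663966106495))
   sp (array([ 0.6147,  0.2805, -0.3067]), np.float64(74.2748489356518))
   sp (array([0.6132, 0.281 , 2.834 ]), np.float64(74.21186432525478))
None shaker (array([ 0.5602, -0.149 ,  0.1065]), np.float64(165.3291075107304)) deck (array([ 0.5568, -0.1513,  0.1047]), np.float64(54.980856457275536)) rack (array([ 0.5612, -0.1431,  0.0547]), np.float64(125.87287388293693))
   sp (array([ 0.5982,  0.2706, -0.3077]), np.float64(90.3465548481104))
   sp (array([0.5966, 0.2711, 2.8337]), np.float64(89.60497193214992))
1.0
real	0m15.484s
user	0m15.774s
sys	0m0.213s
```

```bash
python3 -m pendant '[[[0,0,0,0,0,-5.7],[-5,-0.8,0,0,0,0],[-5,-0.8,0,0,0,0],[-5,-0.8,0,0,0,0],[-5,-0.8,0,0,0,0]]]' 4.5 40; python3 -c "
from h import *;s=manip.read_state();print(s['joints'],s['tcp_rot'])"
python3 - <<'E'
from fit import *
I=np.load('top.npy');J=np.load('scene.npy');out=[]
for n,im,(x0,y0,x1,y1) in(('top',I,(240,145,340,245)),('scene',J,(180,135,300,225))):
    s=4;a=cv2.resize(im[y0:y1,x0:x1,::-1].astype(np.uint8),None,fx=s,fy=s,interpolation=cv2.INTER_CUBIC);a=cv2.convertScaleAbs(a,alpha=1.4)
    for M,c in((deck,(0,0,255)),(rack,(255,0,0)),(rail,(0,160,0)),(rect(-.077,-.073,-.092,-.078,.076),(255,255,0))):
        for u,v in ((proj(n,place(M,[.557,-.150,.1045]))-[x0,y0]+.5)*s-.5): cv2.circle(a,(int(round(u)),int(round(v))),0,c,-1)
    out.append(a)
W=np.zeros((400,880,3),np.uint8);W[:400,:400]=out[0];W[:360,400:]=out[1];cv2.imwrite('pics/e.png',W[:,:800])
E
```

```text
time_s: 1.62
position: [0.3772, 0.3705, 0.2045]
tcp_rot: [0.149, 0.989, 0.0, 0.0]
contact_force: [-0.1, 0.6, 0.3]
grip_width: 0.0447
[7.76385657e-01 2.97255479e-01 8.13436825e-02 1.35443595e+00
 1.28905146e-04 1.07545010e+00] [1.48975572e-01 9.88840849e-01 2.17988326e-04 8.33117599e-05]
```

View pics/e.png

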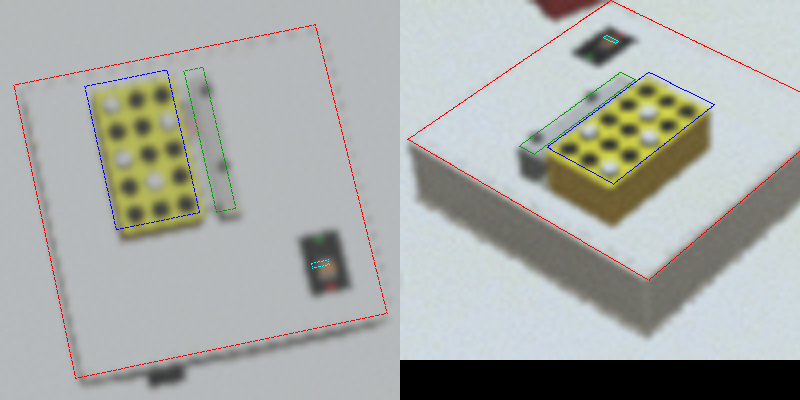

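```bash
python3 -m pendant '[[[-5.125,-0.82,0,0,0,0],[-5.125,-0.82,0,0,0,0],[-5.125,-0.82,2.5,0,0,0],[-5.125,-0.82,5.8,0,0,0],[0,0,5,0,0,0]]]' 4.5 40
python3 - <<'E'
from h import *
np.set_printoptions(precision=4,suppress=True)
a=[]
for n in('top','scene'):
    im=manip.get_image(n); uv=proj(n,[.5635,.279,.03])[0].astype(int); c=im[uv[1]-28:uv[1]+28,uv[0]-28:uv[0]+28,::-1]
    a.append(cv2.resize(c,(400,400),interpolation=cv2.INTER_CUBIC))
cv2.imwrite('pics/f.png',np.hstack(a))
E
```

```text
time_s: 2.25
position: [0.5564, 0.2822, 0.0817]
tcp_rot: [0.151, 0.988, 0.001, 0.001]
contact_force: [-0.1, -0.4, -0.3]
grip_width: 0.0448
```

View pics/f.png

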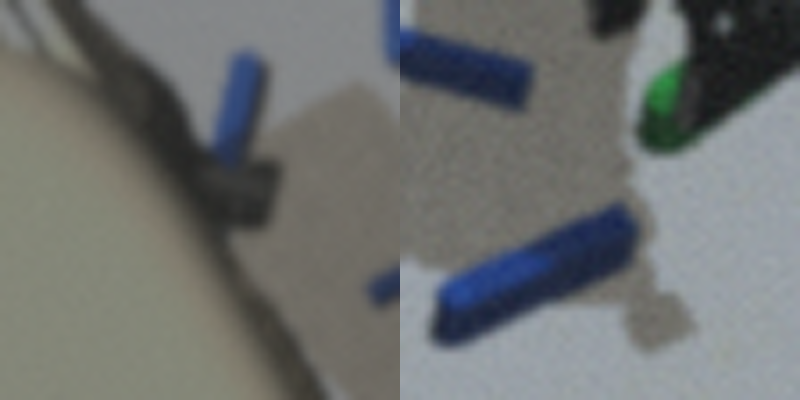

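The view shows the jaws centred over the spacer's rear half, with the nose at about (245,60) in the left crop. I'll go down and check the pose before closing.

```bash
python3 -m pendant '[[[0,0,0,0,0,0],[0,0,3.5,0,0,0],[0,0,2.4,0,0,0],[0,0,0,0,0,0]]]' 4.5 40
python3 - <<'E'
from h import *
np.set_printoptions(precision=4,suppress=True)
im=manip.get_image('scene');uv=proj('scene',[.5635,.279,.03])[0].astype(int); c=im[uv[1]-28:uv[1]+28,uv[0]-28:uv[0]+28,::-1]
cv2.imwrite('pics/g.png',cv2.resize(c,(500,500),interpolation=cv2.INTER_CUBIC))
E
```

```text
time_s: 2.85
position: [0.5528, 0.2848, 0.0251]
tcp_rot: [0.148, 0.989, 0.0, 0.0]
contact_force: [0.4, -0.0, -0.2]
grip_width: 0.0451
```

View pics/g.png

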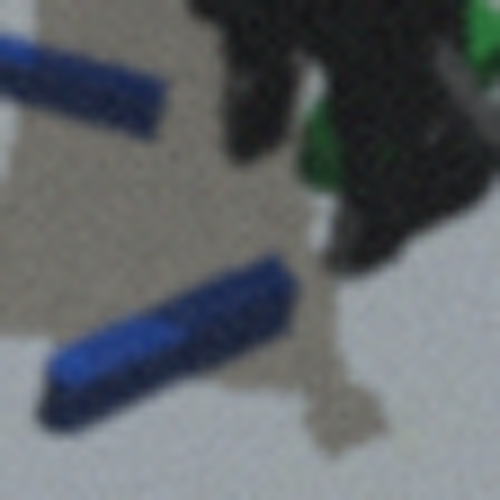

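```bash
python3 -m pendant '[[[-1.2,-0.24,0,0,0,0],[0,0,1.2,0,0,0],[0,0,1.1,0,0,0],[0,0,0,0,0,0]]]' 4.5 40
```

```text
time_s: 3.4
position: [0.5621, 0.2773, -0.001]
tcp_rot: [0.149, 0.989, -0.001, -0.002]
contact_force: [0.0, 0.0, 0.3]
grip_width: 0.045
```

```bash
python3 -m pendant '[[[0,0,-0.3,0,0,0],[0,0,0,0,0,0]]]' 4.5 40; python3 -m pendant '[[[0,0,0,0,0,0],[0,0,0,0,0,0],[0,0,0,0,0,0],[0,0,0,0,0,0],[0,0,0,0,0,0]]]' 1 40
```

```text
time_s: 3.65
position: [0.5641, 0.2785, 0.0045]
tcp_rot: [0.149, 0.989, 0.0, 0.001]
contact_force: [0.1, 0.4, -0.1]
grip_width: 0.0451
time_s: 4.28
position: [0.5636, 0.2781, 0.0038]
tcp_rot: [0.149, 0.989, 0.0, 0.0]
contact_force: [-0.1, 1.0, 0.1]
grip_width: 0.01
```

Run:
```python
from h import *
a=[]
for n in('top','scene'):
    im=manip.get_image(n); uv=proj(n,[.58,.275,.03])[0].astype(int); c=im[uv[1]-28:uv[1]+28,uv[0]-28:uv[0]+28,::-1]
    a.append(cv2.convertScaleAbs(cv2.resize(c,(400,400),interpolation=cv2.INTER_CUBIC),alpha=1.5))
cv2.imwrite('pics/i.png',np.hstack(a))
```

```text
(no output)
```

View pics/i.png

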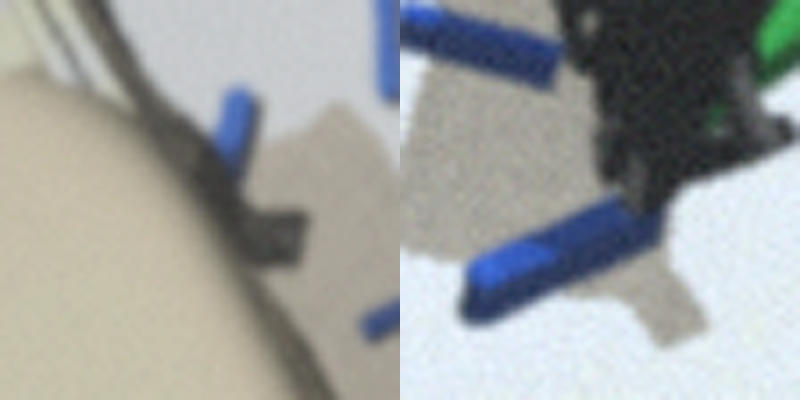

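Run:
```python
from h import *
np.set_printoptions(precision=4,suppress=True)
uv=proj('scene',[.58,.275,.03])[0].astype(int)-28
print('nose bot,tail bot(z0)',back('scene',uv+np.array([[75,322],[262,240]])/7.14-.5,0))
print('nose top, tail top near',back('scene',uv+np.array([[70,268],[262,205]])/7.14-.5,.026))
print('tip px',back('scene',uv+np.array([[245,205]])/7.14-.5,.0045),'tcp proj crop',(proj('scene',manip.read_state()['position'])-uv+.5)*7.14)
K,R,t=cal('top');u2=proj('top',[.58,.275,.03])[0].astype(int)-28
print('top: nose z.026',back('top',u2+np.array([[238,88]])/7.14-.5,.026),'tcp in top crop',(proj('top',manip.read_state()['position'])-u2+.5)*7.14)
print([(d['point'],d['confidence']) for d in manip.look_for('scene','spacer')], manip.read_state()['contact_force'])
g=np.mean([manip.get_image('scene').astype(float) for _ in range(2)],0)
m=((g[:,:,2]>1.6*g[:,:,0])&(g[:,:,2]-g[:,:,0]>35)).astype(np.uint8)
k,l,st,ce=cv2.connectedComponentsWithStats(m)
print([(ce[i],st[i]) for i in range(1,k) if 30<st[i,4]<300])
```

```text
nose bot,tail bot(z0) [[0.6389 0.2618 0.    ]
 [0.5555 0.2899 0.    ]]
nose top, tail top near [[0.6371 0.2548 0.026 ]
 [0.5605 0.2891 0.026 ]]
tip px [[0.5492 0.2763 0.0045]] tcp proj crop [[226.755  229.0506]]
top: nose z.026 [[0.6381 0.2576 0.026 ]] tcp in top crop [[213.5074 252.1837]]
[([0.5338, 0.1878, 0.0196], 0.71), ([0.669, 0.1948, 0.0184], 0.59), ([0.6006, 0.2731, 0.0198], 0.48)] [-0.1388  0.673   1.5234]
[(array([162.5556, 174.7111]), array([159, 172,   8,   7,  45], dtype=int32)), (array([316.9254, 225.0597]), array([307, 221,  22,   9,  67], dtype=int32)), (array([290.6364, 252.2841]), array([282, 245,  18,  15,  88], dtype=int32)), (array([326.4407, 255.5678]), array([316, 249,  23,  14, 118], dtype=int32)), (array([344.5633, 314.    ]), array([338, 307,  14,  15, 158], dtype=int32))]
```

Run:
```python
from h import *
np.set_printoptions(precision=1,suppress=True)
uv=proj('scene',[.5635,.279,.03])[0].astype(int)-28
T=np.array([.5528,.2848,0]);y=np.array([.294,.956,0])
for z in(.0251,.031,.04):
  print(z,[((proj('scene',T+[0,0,z]+s*y*.03)-uv+.5)*8.93)[0] for s in(-1,0,1)])
s=manip.read_state();print(s['position'],s['grip_width'],s['contact_force'])
```

```text
0.0251 [array([237.6, 198.3]), array([294.9, 263.6]), array([354.2, 331.1])]
0.031 [array([240. , 186.4]), array([297.5, 251.7]), array([357.2, 319.3])]
0.04 [array([243.7, 168.1]), array([301.7, 233.4]), array([361.7, 301. ])]
[0.6 0.3 0. ] 0.010360008288799046 [ 0.1 -0.1  1.3]
```

The spacer hasn't moved and the jaws shut on nothing. The images suggest the fingertips aren't where the TCP reading puts them, so I'll lift clear and compare the tips with the projected TCP.

```bash
python3 -m pendant '[[[0,0,-3,0,0,0],[0,0,-3,0,0,0],[0,0,0,0,0,0],[0,0,0,0,0,0]]]' 0.5 40
python3 - <<'E'
from h import *
s=manip.read_state();p=np.array(s['position']);print(p,s['contact_force'],s['tcp_rot'])
a=[]
for n in('scene','top'):
    im=manip.get_image(n); uv=proj(n,p)[0]; o=uv.astype(int)-32; c=im[o[1]:o[1]+64,o[0]:o[0]+64,::-1]
    c=cv2.convertScaleAbs(cv2.resize(c,(400,400),interpolation=cv2.INTER_CUBIC),alpha=1.7)
    f=lambda X:tuple(((proj(n,X)[0]-o+.5)*6.25).astype(int))
    cv2.circle(c,f(p),3,(0,0,255),-1);cv2.line(c,f(p),f(p+[0,0,.019]),(0,255,255),1);cv2.line(c,f(p+np.array([.294,.956,0])*.02),f(p-np.array([.294,.956,0])*.02),(0,255,0),1)
    a.append(c)
cv2.imwrite('pics/j.png',np.hstack(a))
E
```

```text
time_s: 5.03
position: [0.5632, 0.2779, 0.0633]
tcp_rot: [0.149, 0.989, -0.0, -0.0]
contact_force: [-0.1, -0.2, 0.6]
grip_width: 0.005
[0.56324599 0.2779395  0.06330681] [-0.06932432 -0.24801573  0.63748909] [ 1.49086482e-01  9.88824105e-01 -1.79033639e-04 -2.80034293e-04]
```

View pics/j.png

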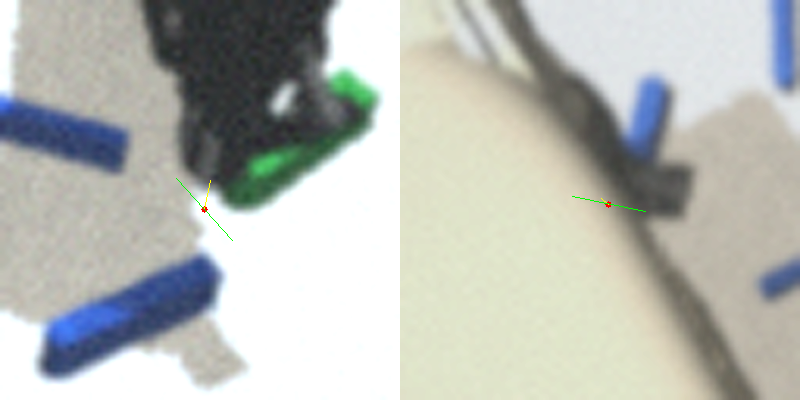

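```bash
python3 -c "
from h import *;print(manip.pinch_z)"; python3 -m pendant '[[[0,0,0,0,0,0],[0,0,0,0,0,0],[0,0,3,0,0,0],[0,0,2.5,0,0,0],[0,0,0,0,0,0]]]' 4.5 40;  python3 -m pendant '[[[0,0,0.5,0,0,0],[0,0,0,0,0,0]]]';  python3 -m pendant '[[[0,0,0.5,0,0,0],[0,0,0,0,0,0]]]'
```

```text
0.0187
time_s: 5.75
position: [0.5614, 0.277, 0.0062]
tcp_rot: [0.149, 0.989, -0.002, -0.002]
contact_force: [-0.7, 0.3, -0.2]
grip_width: 0.0449
time_s: 6.0
position: [0.5642, 0.2784, 0.0046]
tcp_rot: [0.149, 0.989, 0.0, 0.001]
contact_force: [-1.5, 0.2, 1.1]
grip_width: 0.0452
time_s: 6.25
position: [0.5635, 0.2781, -0.0012]
tcp_rot: [0.149, 0.989, -0.0, -0.0]
contact_force: [-0.9, -0.9, 0.0]
grip_width: 0.045
```

```bash
python3 -m pendant '[[[0,0,0.3,0,0,0],[0,0,0,0,0,0]]]';  python3 -m pendant '[[[0,0,0.3,0,0,0],[0,0,0,0,0,0]]]'; python3 -m pendant '[[[0,0,0.3,0,0,0],[0,0,0,0,0,0]]]'
```

```text
time_s: 6.5
position: [0.5634, 0.278, -0.0044]
tcp_rot: [0.149, 0.989, -0.0, -0.0]
contact_force: [0.3, 0.6, -0.9]
grip_width: 0.0449
time_s: 6.75
position: [0.5634, 0.278, -0.0075]
tcp_rot: [0.149, 0.989, -0.0, -0.0]
contact_force: [-0.1, 0.3, -0.6]
grip_width: 0.0451
time_s: 7.0
position: [0.5634, 0.278, -0.0105]
tcp_rot: [0.149, 0.989, -0.0, -0.0]
contact_force: [-0.7, 0.1, -1.1]
grip_width: 0.045
```

There is no contact at a reported z of -10 mm, so the tips really sit about 20 mm behind the stated TCP. I'll go a little lower and close.

```bash
python3 -m pendant '[[[0,0,0.3,0,0,0],[0,0,0,0,0,0]]]';  python3 -m pendant '[[[0,0,0,0,0,0],[0,0,0,0,0,0],[0,0,0,0,0,0],[0,0,0,0,0,0]]]' 0.8 50
```

```text
time_s: 7.25
position: [0.5634, 0.278, -0.0135]
tcp_rot: [0.149, 0.989, -0.0, -0.0]
contact_force: [-0.6, 0.3, -0.3]
grip_width: 0.0449
time_s: 7.75
position: [0.5638, 0.2782, -0.0129]
tcp_rot: [0.149, 0.989, 0.0, 0.0]
contact_force: [0.6, 0.3, 1.5]
grip_width: 0.0126
```

```bash
python3 -m pendant '[[[0,0,0,0,0,0],[0,0,-2,0,0,0],[0,0,-4,0,0,0],[0,0,-5,0,0,0],[0,0,0,0,0,0]]]' 0.8 60
python3 - <<'E'
from h import *
s=manip.read_state();p=np.array(s['position']);print(s['grip_width'])
a=[]
for n in('scene','top'):
    im=manip.get_image(n); uv=proj(n,p)[0]; o=uv.astype(int)-[28,36]; c=im[o[1]:o[1]+64,o[0]:o[0]+64,::-1]
    c=cv2.convertScaleAbs(cv2.resize(c,(400,400),interpolation=cv2.INTER_CUBIC),alpha=1.7)
    a.append(c)
cv2.imwrite('pics/k.png',np.hstack(a))
E
```

```text
time_s: 8.38
position: [0.5669, 0.2797, 0.102]
tcp_rot: [0.149, 0.989, 0.003, 0.004]
contact_force: [0.6, 0.4, 0.4]
grip_width: 0.0124
0.012375522176827372
```

View pics/k.png

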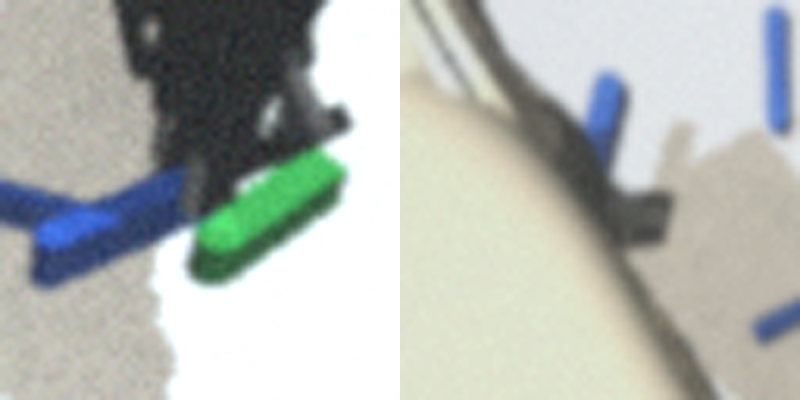

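```bash
python3 -m pendant '[[[0,0,-2.5,0,0,-7.7],[0,0,-2.5,0,0,-7.7],[0,0,0,0,0,-7.7],[0,0,0,0,0,0],[0,0,0,0,0,0]]]';python3 -m pendant '[[[2.4,-5,0,0,0,0],[2.4,-5,0,0,0,0],[2.4,-5,0,0,0,0],[2.4,-5,0,0,0,0],[2.4,-5,0,0,0,0]]]';python3 -m pendant '[[[2.4,-5,0,0,0,0],[2.4,-5,0,0,0,0],[2.4,-5,0,0,0,0],[0,0,0,0,0,0],[0,0,0,0,0,0]]]'; python3 -c "
from h import *;s=manip.read_state();print(s['joints'][5],s['tcp_rot'])"
```

```text
time_s: 9.1
position: [0.5626, 0.2776, 0.1449]
tcp_rot: [-0.051, 0.999, -0.001, -0.002]
contact_force: [-0.0, 0.1, -0.1]
grip_width: 0.0122
time_s: 9.72
position: [0.4688, 0.0155, 0.1461]
tcp_rot: [-0.051, 0.999, -0.0, -0.001]
contact_force: [1.6, -0.4, -0.5]
grip_width: 0.012
time_s: 10.35
position: [0.4138, -0.1395, 0.1464]
tcp_rot: [-0.051, 0.999, 0.0, -0.0]
contact_force: [-0.3, -0.4, -0.6]
grip_width: 0.0121
-0.427716235418325 [-5.10934637e-02  9.98693724e-01  4.05545332e-04 -3.71892267e-04]
```

```bash
python3 -m pendant '[[[-0.4,-2.5,0,0,0,0],[0,0,4,0,0,0],[0,0,4,0,0,0],[0,0,0.4,0,0,0],[0,0,0,0,0,0]]]'
python3 - <<'E'
from h import *
np.set_printoptions(precision=4,suppress=True)
from fit import *
a=[];s=manip.read_state();p=np.array(s['position']);print(p,s['contact_force'])
u=np.array([np.cos(.1024),np.sin(.1024),0]);C=p+.0324*u
for n,(cx,cy) in(('scene',(228,172)),('top',(291,200))):
    im=np.mean([manip.get_image(n).astype(float) for _ in range(3)],0);np.save(n+'2.npy',im)
    o=np.array([cx-32,cy-32]);c=im[o[1]:o[1]+64,o[0]:o[0]+64,::-1].clip(0,255).astype(np.uint8)
    c=cv2.convertScaleAbs(cv2.resize(c,(400,400),interpolation=cv2.INTER_CUBIC),alpha=1.5)
    for M,q,col in((spc(),[C[0],C[1],.1024,p[2]+.0129],(0,0,255)),(rail,[.557,-.15,.1045],(0,160,0)),(rack,[.557,-.15,.1045],(255,0,0))):
        for x,y in((proj(n,place(M,q))-o+.5)*6.25): cv2.circle(c,(int(x),int(y)),0,col,-1)
    a.append(c)
cv2.imwrite('pics/l.png',np.hstack(a))
E
```

```text
time_s: 10.98
position: [0.4215, -0.1632, 0.0633]
tcp_rot: [-0.053, 0.999, 0.0, 0.0]
contact_force: [0.0, -0.4, -0.3]
grip_width: 0.0122
[ 0.4215 -0.1632  0.0633] [ 0.0199 -0.4038 -0.339 ]
```

View pics/l.png

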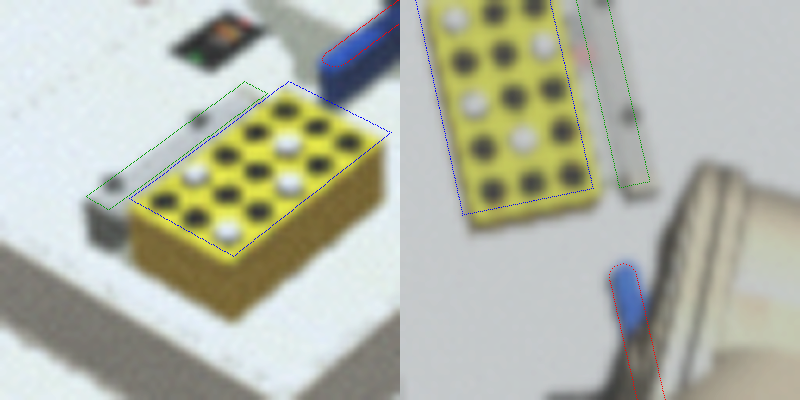

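The picture shows the spacer overlay matching the held spacer (top-view nose at about (623,265)). The rack and rail look 1–3 mm right of their overlay. I'll measure the lateral offset with image profiles.

```bash
cat > prof.py <<'E'
from fit import *
np.set_printoptions(precision=0,suppress=True,linewidth=220)
p=np.array([.4215,-.1632,.0633]);th=.1045
sh=[.557,-.15,th]
ys=np.arange(-.036,.0205,.0015)
print((ys*1000))
def prof(n,im,xs,z):
    M=np.array([[x,y,z] for x in xs for y in ys]);uv=proj(n,place(M,sh))
    return np.array([map_coordinates(im[:,:,k],[uv[:,1],uv[:,0]],order=1).reshape(len(xs),-1).mean(0) for k in range(3)])
for n in('top','scene'):
    im=np.load(n+'2.npy')
    print(n,'rail front part',prof(n,im,np.linspace(-.015,.015,16),.1025))
    print(n,'rail far',prof(n,im,np.linspace(.05,.09,16),.1025)[:1])
    print(n,'spacer',prof(n,im,np.linspace(-.085,-.07,10),.102))
E
python3 prof.py
```

```text
[-36. -34. -33. -31. -30. -28. -27. -25. -24. -22. -21. -19. -18. -16. -15. -13. -12. -10.  -9.  -7.  -6.  -4.  -3.  -1.   0.   2.   3.   5.   6.   8.   9.  11.  12.  14.  15.  17.  18.  20.]
top rail front part [[131. 131. 131. 130. 127. 124. 120. 116. 113. 112. 111. 111. 112. 112. 112. 111. 110. 110. 112. 115. 118. 120. 121. 121. 122. 123. 124. 122. 118. 110. 101.  93.  85.  81.  80.  82.  87.  96.]
 [134. 134. 133. 132. 129. 126. 121. 118. 115. 113. 112. 112. 113. 114. 113. 113. 112. 112. 114. 118. 121. 123. 124. 124. 124. 125. 126. 124. 119. 111. 101.  92.  85.  81.  80.  82.  88.  97.]
 [135. 135. 134. 133. 130. 126. 121. 117. 113. 111. 111. 110. 112. 112. 112. 111. 111. 111. 113. 116. 119. 120. 119. 114. 105.  94.  83.  72.  64.  59.  55.  53.  51.  51.  51.  51.  52.  54.]]
top rail far [[131. 131. 131. 129. 126. 122. 118. 113. 110. 108. 107. 108. 110. 112. 113. 113. 112. 112. 113. 114. 115. 115. 115. 116. 117. 120. 122. 123. 121. 118. 114. 109. 106. 104. 103. 104. 106. 111.]]
top spacer [[113. 118. 122. 123. 121. 117. 110. 102.  96.  90.  83.  78.  73.  69.  68.  70.  71.  73
[... 1193 characters left out ...]
 125. 125. 125. 126. 128. 130. 132. 131. 129. 124. 117. 110. 105. 101. 100. 103. 108. 115. 123. 129. 132.]]
scene spacer [[109. 108. 108. 108. 108. 108. 108. 107. 107. 108. 108. 108. 108. 107. 107. 106. 104. 100.  94.  85.  75.  64.  55.  48.  42.  38.  36.  35.  35.  34.  34.  32.  31.  30.  30.  31.  32.  32.]
 [113. 113. 112. 112. 113. 113. 113. 112. 112. 112. 112. 112. 112. 112. 111. 111. 109. 107. 102.  96.  88.  80.  73.  68.  65.  61.  59.  57.  54.  51.  48.  44.  41.  39.  38.  38.  39.  39.]
 [107. 107. 106. 106. 106. 106. 106. 105. 105. 105. 105. 106. 106. 105. 105. 106. 106. 108. 110. 112. 115. 118. 121. 124. 124. 123. 119. 114. 106.  97.  86.  76.  67.  61.  58.  57.  58.  58.]]
```

```bash
python3 -m pendant '[[[0,-0.07,0.4,0,0,0],[0,0,0,0,0,0],[0,0,0,0,0,0]]]'; for i in 1 2; do python3 -m pendant '[[[0,0,0.1,0,0,0],[0,0,0,0,0,0]]]'; done
```

```text
time_s: 11.65
position: [0.4206, -0.1648, 0.0588]
tcp_rot: [-0.052, 0.999, 0.0, -0.0]
contact_force: [0.4, 0.4, -0.3]
grip_width: 0.0122
time_s: 11.9
position: [0.4207, -0.1648, 0.0577]
tcp_rot: [-0.052, 0.999, 0.0, -0.0]
contact_force: [0.2, -0.3, 0.1]
grip_width: 0.0122
time_s: 12.15
position: [0.4209, -0.1648, 0.057]
tcp_rot: [-0.052, 0.999, -0.0, 0.0]
contact_force: [-0.7, -0.1, 1.8]
grip_width: 0.0118
```

```bash
python3 -m pendant '[[[-1.5,0,-0.06,0,0,0],[-1.5,0,0,0,0,0],[0,0,0,0,0,0]]]'; for i in 1 2 3 4; do python3 -m pendant '[[[-0.4,0,0,0,0,0],[0,0,0,0,0,0]]]' | egrep 'pos|force'; done
```

```text
time_s: 12.52
position: [0.4524, -0.1617, 0.0574]
tcp_rot: [-0.052, 0.999, -0.0, 0.001]
contact_force: [-1.0, 0.4, -0.0]
grip_width: 0.0124
position: [0.4546, -0.1612, 0.0572]
contact_force: [0.1, -0.2, -0.0]
position: [0.4578, -0.1609, 0.0572]
contact_force: [-2.0, -0.7, 0.0]
position: [0.458, -0.1609, 0.057]
contact_force: [-11.0, -3.0, 7.6]
position: [0.4584, -0.161, 0.057]
contact_force: [-18.8, -3.9, 14.7]
```

Contact comes right at the mouth, about 19 N axial. The small lateral force points to -y, which means the nose is catching on the rack side. I'll back off, shift to -y and try again.

```bash
python3 -m pendant '[[[1.4,0,0,0,0,0],[0,-0.3,0,0,0,0],[0,0,0,0,0,0]]]'; for i in 1 2 3; do python3 -m pendant '[[[-0.4,0,0,0,0,0],[0,0,0,0,0,0]]]' | egrep 'pos|force'; done
```

```text
time_s: 13.9
position: [0.454, -0.1647, 0.0577]
tcp_rot: [-0.052, 0.999, -0.0, 0.001]
contact_force: [0.0, 0.3, 0.3]
grip_width: 0.0125
position: [0.4578, -0.164, 0.0574]
contact_force: [0.2, 0.5, -0.3]
position: [0.4614, -0.1636, 0.0574]
contact_force: [0.5, -0.2, -0.3]
position: [0.4653, -0.1632, 0.0575]
contact_force: [0.0, -0.3, -0.4]
```

```bash
for i in 1 2 3; do python3 -m pendant '[[[-0.4,0,0,0,0,0],[-0.4,0,0,0,0,0],[0,0,0,0,0,0]]]' | egrep 'pos|force'; done
```

```text
position: [0.4733, -0.1624, 0.0575]
contact_force: [-0.4, 0.1, -0.3]
position: [0.4812, -0.1615, 0.0574]
contact_force: [-0.1, -0.9, -0.1]
position: [0.4892, -0.1607, 0.0575]
contact_force: [-0.6, -0.9, -0.2]
```

```bash
for i in 1 2 ; do python3 -m pendant '[[[-0.5,0,0,0,0,0],[-0.5,0,0,0,0,0],[0,0,0,0,0,0]]]' | egrep 'pos|force|rot'; done; for i in 1 2 3; do python3 -m pendant '[[[-0.3,0,0,0,0,0],[0,0,0,0,0,0]]]' | egrep 'pos|force'; done
```

```text
position: [0.4992, -0.1597, 0.0575]
tcp_rot: [-0.052, 0.999, -0.0, 0.0]
contact_force: [0.5, 0.2, -0.7]
position: [0.5092, -0.1587, 0.0574]
tcp_rot: [-0.052, 0.999, -0.0, 0.0]
contact_force: [-0.3, 0.0, 0.2]
position: [0.5118, -0.1583, 0.0574]
contact_force: [0.1, 0.4, -0.5]
position: [0.514, -0.1585, 0.0573]
contact_force: [-1.6, -2.7, 0.1]
position: [0.518, -0.158, 0.0574]
contact_force: [-0.3, -2.7, -1.3]
```

```bash
for i in 1 2; do python3 -m pendant '[[[-0.2,0,0,0,0,0],[0,0,0,0,0,0]]]' | egrep 'pos|force'; done
```

```text
position: [0.5202, -0.1576, 0.0576]
contact_force: [-0.7, -2.6, -1.2]
position: [0.5219, -0.1573, 0.0575]
contact_force: [0.2, -2.7, -0.7]
```

```bash
python3 -m pendant '[[[0,0,0,0,0,0],[0,0,0,0,0,0],[0,0,0,0,0,0]]]' 3.5 40;python3 -m pendant '[[[2,0,0,0,0,0],[2,0,0,0,0,0],[0,0,0.2,0,0,0]]]' 3.5 40;python3 -m pendant '[[[0,0,0,0,0,0],[0,0,0,0,0,0],[0,0,0,0,0,0],[0,0,0,0,0,0]]]' 0 40; python3 -m pendant '[[[-0.5,0,0,0,0,0],[0,0,0,0,0,0]]]'
```

```text
time_s: 18.15
position: [0.5217, -0.1569, 0.0575]
tcp_rot: [-0.052, 0.999, 0.0, 0.0]
contact_force: [-0.1, 0.5, -0.0]
grip_width: 0.0348
time_s: 18.52
position: [0.4808, -0.1613, 0.0555]
tcp_rot: [-0.052, 0.999, 0.0, -0.0]
contact_force: [0.4, -1.2, 1.0]
grip_width: 0.0347
time_s: 19.02
position: [0.4821, -0.1614, 0.0554]
tcp_rot: [-0.052, 0.999, 0.0, 0.0]
contact_force: [0.4, -0.1, -0.5]
grip_width: -0.0001
time_s: 19.27
position: [0.4874, -0.1609, 0.0555]
tcp_rot: [-0.052, 0.999, -0.0, 0.0]
contact_force: [-0.2, 0.8, -0.5]
grip_width: 0.0
```

```bash
for i in 1 2 3 ; do python3 -m pendant '[[[-0.3,0,0,0,0,0],[0,0,0,0,0,0]]]' | egrep 'pos|force'; done;  for i in 1 2 3 4; do python3 -m pendant '[[[-0.2,0,0,0,0,0],[0,0,0,0,0,0]]]' | egrep 'pos|force'; done
```

```text
position: [0.49, -0.1606, 0.0554]
contact_force: [0.0, -0.0, -0.4]
position: [0.493, -0.1603, 0.0555]
contact_force: [0.2, -0.6, -1.1]
position: [0.496, -0.16, 0.0555]
contact_force: [0.4, 0.3, 0.3]
position: [0.4978, -0.1598, 0.0554]
contact_force: [0.4, 0.4, 0.1]
position: [0.4998, -0.1596, 0.0554]
contact_force: [-0.9, -0.0, -1.1]
position: [0.5008, -0.1595, 0.0553]
contact_force: [-3.5, -0.1, 1.4]
position: [0.5034, -0.1592, 0.0553]
contact_force: [-3.6, -0.7, 2.6]
```

```bash
for i in 1 2 3; do python3 -m pendant '[[[-0.2,0,0,0,0,0],[0,0,0,0,0,0]]]' | egrep 'pos|force'; done
```

```text
position: [0.5059, -0.1589, 0.0553]
contact_force: [-3.8, -0.7, 1.8]
position: [0.508, -0.1587, 0.0554]
contact_force: [-2.6, -1.1, 0.3]
position: [0.5083, -0.1587, 0.0553]
contact_force: [-7.0, -1.2, 3.6]
```

```bash
for i in 1 2; do python3 -m pendant '[[[-0.2,0,0,0,0,0],[0,0,0,0,0,0]]]' | egrep 'pos|force'; done
```

```text
position: [0.5084, -0.1586, 0.0553]
contact_force: [-10.3, -1.9, 7.3]
position: [0.5085, -0.1585, 0.0553]
contact_force: [-14.3, -2.5, 10.6]
```

The tool is stalled at 14 N, but the upward force suggests the fingertips may be pressing on the deck. I'll raise a few millimetres to find out.

```bash
python3 -m pendant '[[[0.4,0,-0.4,0,0,0],[0,0,0,0,0,0]]]' | egrep 'pos|force'; for i in 1 2; do python3 -m pendant '[[[-0.2,0,0,0,0,0],[0,0,0,0,0,0]]]' | egrep 'pos|force'; done
```

```text
position: [0.5084, -0.1584, 0.059]
contact_force: [-6.1, -0.8, -0.6]
position: [0.5088, -0.1581, 0.0582]
contact_force: [-8.7, -1.6, 0.3]
position: [0.5091, -0.1579, 0.0576]
contact_force: [-11.0, -1.5, 0.2]
```

```bash
for i in 1 2; do python3 -m pendant '[[[-0.2,0,0,0,0,0],[0,0,0,0,0,0]]]' | egrep 'pos|force'; done
```

```text
position: [0.5092, -0.1576, 0.057]
contact_force: [-14.4, -2.1, 1.5]
position: [0.5094, -0.1573, 0.0565]
contact_force: [-17.0, -2.3, 0.4]
```

The stop is confirmed: with no vertical load the push gave about 0.1 mm per N up to 17 N, at an insertion of about 73 mm. I'll retract straight back, check from the camera, and move to the switch.

```bash
python3 -m pendant '[[[1,0,0,0,0,0],[1.5,0,0,0,0,0],[1.5,0,-3,0,0,0],[0,0,0,0,0,0]]]'
python3 - <<'E'
from h import *
for n in('top','scene'): np.save(n+'3.npy',np.mean([manip.get_image(n).astype(float) for _ in range(3)],0))
from fit import *
np.set_printoptions(precision=1,suppress=True)
J=np.load('scene3.npy');I=np.load('top3.npy')
for n,im in(('scene',J),('top',I)):
    # orange ridge
    hsv=cv2.cvtColor(im.clip(0,255).astype(np.uint8),cv2.COLOR_RGB2HSV)
    uv0=proj(n,[.4886,-.2461,.076])[0];x,y=uv0.round().astype(int)
    w=(im[y-8:y+9,x-8:x+9,0]-im[y-8:y+9,x-8:x+9,2]).clip(12,None)-12
    yy,xx=np.mgrid[y-8:y+9,x-8:x+9];print(n,'pred',uv0,'orange',(w*xx).sum()/w.sum(),(w*yy).sum()/w.sum(),w.max(), back(n,[(w*xx).sum()/w.sum(),(w*yy).sum()/w.sum()],.075)*1000)
    # blue tail of spacer
    b=((im[:,:,2]>1.4*im[:,:,0])&(im[:,:,2]-im[:,:,0]>20));c=proj(n,[.52,-.158,.09])[0].astype(int)
    ys,xs=np.where(b[c[1]-14:c[1]+14,c[0]-14:c[0]+14]);print(' blue px',len(xs), back(n,np.array([[xs.mean()+c[0]-14,ys.mean()+c[1]-14]]),.09)*1000 if len(xs) else None)
s=manip.read_state();print(s['position'],s['contact_force'],s['time_s'])
a=[]
for n,im,o in(('scene',J,(205,130)),('top',I,(265,168))):
    c=im[o[1]:o[1]+64,o[0]:o[0]+64,::-1].clip(0,255).astype(np.uint8);a.append(cv2.convertScaleAbs(cv2.resize(c,(400,400),interpolation=cv2.INTER_CUBIC),alpha=1.5))
cv2.imwrite('pics/m.png',np.hstack(a))
E
```

```text
time_s: 24.02
position: [0.481, -0.1626, 0.0922]
tcp_rot: [-0.052, 0.999, -0.001, 0.004]
contact_force: [0.1, -0.4, 1.2]
grip_width: -0.0001
scene pred [232.1 143.6] orange 229.5689865689866 141.72527472527472 32.666666666666664 [[ 486.5 -261.6   75. ]]
 blue px 0 None
top pred [320.8 211.2] orange 320.82658137882015 211.12810945273634 8.0 [[ 488.9 -246.3   75. ]]
 blue px 14 [[ 537.9 -158.    90. ]]
[ 0.5 -0.2  0.1] [-0.7  0.5  0.5] 24.325
```

View pics/m.png

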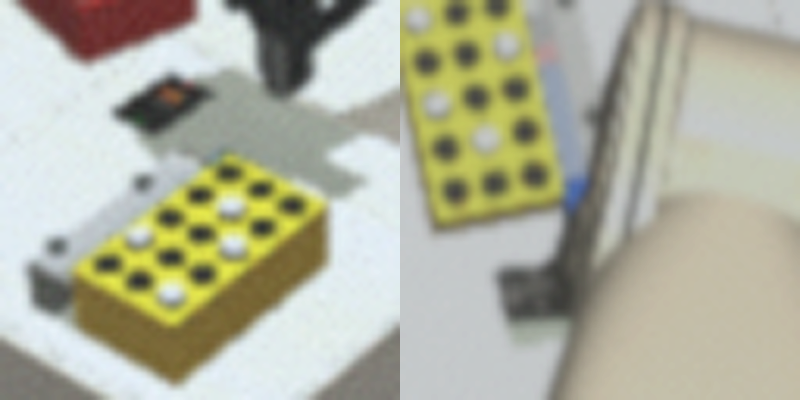

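The picture shows the spacer in the gap, its blue visible under the clear lip up to the red stop. The ridge shows at (172,95) in the scene crop, matching its predicted place. Next I'll move behind the ridge.

```bash
python3 -m pendant '[[[1.45,-4.2,0,0,0,0],[1.45,-4.2,0,0,0,0],[0,0,0,0,0,0],[0,0,0,0,0,0]]]' 0 40; python3 -m pendant '[[[0,0,1.5,0,0,0],[0,0,1.5,0,0,0],[0,0,0,0,0,0],[0,0,0,0,0,0]]]'
```

```text
time_s: 24.82
position: [0.4575, -0.248, 0.0888]
tcp_rot: [-0.052, 0.999, 0.001, -0.0]
contact_force: [-0.7, 0.9, -0.4]
grip_width: -0.0002
time_s: 25.32
position: [0.4576, -0.248, 0.0592]
tcp_rot: [-0.052, 0.999, 0.0, -0.0]
contact_force: [0.3, 0.7, 0.3]
grip_width: -0.0002
```

```bash
for i in 1 2 3 4 5; do python3 -m pendant '[[[0,0,0.15,0,0,0],[0,0,0,0,0,0]]]' | egrep 'pos|force'; done
```

```text
position: [0.4579, -0.2485, 0.0582]
contact_force: [-0.5, -0.3, 0.4]
position: [0.4576, -0.2484, 0.0564]
contact_force: [-0.3, -0.3, -0.4]
position: [0.4575, -0.2484, 0.0548]
contact_force: [0.8, -0.4, -0.1]
position: [0.4575, -0.2484, 0.0533]
contact_force: [0.1, 0.4, 0.1]
position: [0.4575, -0.2484, 0.0518]
contact_force: [0.1, 0.8, -0.5]
```

```bash
for i in 1 2 3; do python3 -m pendant '[[[0,0,0.1,0,0,0],[0,0,0,0,0,0]]]' | egrep 'pos|force'; done
```

```text
position: [0.4576, -0.2484, 0.0509]
contact_force: [-0.5, -0.7, 0.0]
position: [0.4576, -0.2484, 0.0498]
contact_force: [0.5, -0.5, -0.1]
position: [0.4576, -0.2484, 0.0488]
contact_force: [-0.8, 0.3, -0.7]
```

```bash
for i in 1 2; do python3 -m pendant '[[[0,0,0.1,0,0,0],[0,0,0,0,0,0]]]' | egrep 'pos|force'; done
```

```text
position: [0.4576, -0.2484, 0.0478]
contact_force: [-0.8, -0.7, -0.9]
position: [0.4576, -0.2484, 0.0468]
contact_force: [-0.3, 0.7, 0.2]
```

```bash
for i in 1 2 3; do python3 -m pendant '[[[0,0,0.1,0,0,0],[0,0,0,0,0,0]]]' | egrep 'pos|force|time'; done
```

```text
time_s: 28.08
position: [0.4576, -0.2484, 0.0458]
contact_force: [0.4, 0.2, 0.5]
time_s: 28.32
position: [0.4576, -0.2484, 0.0448]
contact_force: [-0.3, -0.0, -0.7]
time_s: 28.58
position: [0.4576, -0.2484, 0.0438]
contact_force: [0.2, -0.3, 0.2]
```

```bash
python3 - <<'E'
from h import *
np.set_printoptions(precision=1,suppress=True)
for z in(.09,.1,.11,.12,.13): print(z,(proj('scene',[.481,-.1626,z])[0]-[205,130]+.5)*6.25)
E
for i in 1 2 3; do python3 -m pendant '[[[0,0,0.1,0,0,0],[0,0,0,0,0,0]]]' | egrep 'pos|force'; done
```

```text
0.09 [285.4 125.6]
0.1 [285.1 110.8]
0.11 [284.7  95.9]
0.12 [284.4  80.7]
0.13 [284.   65.4]
position: [0.4577, -0.2485, 0.0432]
contact_force: [-1.1, 0.2, 2.7]
position: [0.4578, -0.2485, 0.0432]
contact_force: [-1.8, 1.2, 9.4]
position: [0.4578, -0.2485, 0.0431]
contact_force: [-4.6, 2.8, 15.0]
```

```bash
python3 -m pendant '[[[0,0,-0.4,0,0,0],[-0.5,0,0,0,0,0],[-0.4,0,0,0,0,0],[0,0,0,0,0,0]]]'| egrep 'pos|force'; for i in 1 2 3 4 5; do python3 -m pendant '[[[-0.3,0,0,0,0,0],[0,0,0,0,0,0]]]' | egrep 'pos|force'; done
```

```text
position: [0.4669, -0.2474, 0.0445]
contact_force: [-0.1, 0.3, -0.7]
position: [0.4697, -0.2472, 0.0448]
contact_force: [-0.1, -0.5, -0.5]
position: [0.4728, -0.2469, 0.045]
contact_force: [0.0, -0.1, 0.2]
position: [0.4757, -0.2465, 0.0449]
contact_force: [0.2, -0.2, 0.7]
position: [0.4789, -0.2462, 0.045]
contact_force: [-0.2, 1.2, 1.1]
position: [0.4807, -0.246, 0.0448]
contact_force: [-4.1, -0.7, 2.5]
```

```bash
for i in 1 2 3; do python3 -m pendant '[[[-0.25,0,0,0,0,0],[0,0,0,0,0,0]]]' | egrep 'pos|force'; done
```

```text
position: [0.4851, -0.2457, 0.0451]
contact_force: [-0.2, -0.4, -0.7]
position: [0.4859, -0.2455, 0.0449]
contact_force: [-2.7, -0.7, 2.4]
position: [0.486, -0.2454, 0.0447]
contact_force: [-8.4, -1.6, 6.1]
```

The pattern fits the switch: contact at about 0.476, the click at about 0.481 with 4 N, release, then the end stop at 0.486, which is 10 mm of travel. I'll retract and check the ridge in the images by number.

```bash
python3 -m pendant '[[[1.2,0,0,0,0,0],[0.8,0,-3,0,0,0],[0,0,-5,0,0,0],[2,0,-5,0,0,0],[0,0,0,0,0,0]]]'
python3 - <<'E'
from h import *
np.set_printoptions(precision=4,suppress=True)
s=manip.read_state();print(s['contact_force'],s['position'])
for n in('scene','top'):
    A=np.load(n+'.npy');B=np.mean([manip.get_image(n).astype(float) for _ in range(4)],0);np.save(n+'4.npy',B)
    for k,im in(('before',A),('after',B)):
        x,y=proj(n,[.491,-.246,.076])[0].round().astype(int)
        w=im[y-7:y+8,x-7:x+8,0]-(im[y-7:y+8,x-7:x+8,1]+im[y-7:y+8,x-7:x+8,2])/2
        g=im[y-7:y+8,x-7:x+8,0]-im[y-7:y+8,x-7:x+8,2]
        w=(g-.6*g.max()).clip(0);yy,xx=np.mgrid[y-7:y+8,x-7:x+8]
        c=[(w*xx).sum()/w.sum(),(w*yy).sum()/w.sum()];print(n,k,c,g.max(),back(n,c,.076))
    d={t:[(np.round(q['point'],3),round(q['confidence'],2)) for q in manip.look_for(n,t)][:1] for t in('switch_ridge','jar','bottle','tip_box_pink','tip_box_yellow','thick_spacer')};print(d)
    print('look spacer',[(np.round(q['point'],3),round(q['confidence'],2)) for q in manip.look_for(n,'spacer')])
    b=(B[:,:,2]-B[:,:,0]>18);c=proj(n,[.54,-.158,.09])[0].astype(int)
    ys,xs=np.where(b[c[1]-16:c[1]+17,c[0]-16:c[0]+17]);print(' blue',len(xs),[np.round(back(n,[[xs[i]+c[0]-16,ys[i]+c[1]-16]],.096)[0],3) for i in (ys.argmax(),ys.argmin())] if len(xs) else '')
E
```

```text
time_s: 32.45
position: [0.4516, -0.2509, 0.1798]
tcp_rot: [-0.052, 0.999, -0.002, 0.005]
contact_force: [0.7, 0.0, -0.2]
grip_width: 0.0
[ 0.6963  0.0266 -0.1768] [ 0.4516 -0.2509  0.1798]
scene before [np.float64(231.90625), np.float64(144.625)] 45.0 [[ 0.4931 -0.242   0.076 ]]
scene after [np.float64(229.74531249999995), np.float64(145.72890625)] 60.75 [[ 0.5027 -0.2426  0.076 ]]
{'switch_ridge': [(array([ 0.409, -0.401,  0.061]), 0.31)], 'jar': [(array([0.582, 0.454, 0.102]), 0.61)], 'bottle': [(array([ 0.796, -0.198,  0.079]), 0.78)], 'tip_box_pink': [(array([ 0.411, -0.403,  0.062]), 0.67)], 'tip_box_yellow': [(array([0.814, 0.079, 0.043]), 0.88)], 'thick_spacer': [(array([0.464, 0.271, 0.026]), 0.68)]}
look spacer [(array([0.534, 0.185, 0.018]), 0.52), (array([0.665, 0.196, 0.019]), 0.46)]
 blue 0 
top before [np.float64(321.62992125984255), np.float64(212.53280839895012)] 36.25 [[ 0.4839 -0.2481  0.076 ]]
top after [np.float64(320.7730061349693), np.float64(208.51533742331287)] 38.75 [[ 0.4974 -0.2471  0.076 ]]
{'switch_ridge': [], 'jar': [(array([0.559, 0.434, 0.127]), 0.77)], 'bottle': [(array([ 0.776, -0.212,  0.091]), 0.82)], 'tip_box_pink': [(array([ 0.38 , -0.466,  0.072]), 0.92)], 'tip_box_yellow': [(array([0.803, 0.064, 0.046]), 0.72)], 'thick_spacer': [(array([0.456, 0.261, 0.026]), 0.74)]}
look spacer [(array([ 0.53 , -0.158,  0.096]), 0.39), (array([0.661, 0.187, 0.021]), 0.38), (array([ 0.552, -0.141,  0.072]), 0.16)]
 blue 63 [array([ 0.515, -0.156,  0.096]), array([ 0.595, -0.152,  0.096])]
```

```bash
python3 -c "
from h import *
print(back('top',[[287.7,175.5]],.092), manip.read_state()['contact_force'])
print(manip.hand_in())"
```

```text
[[ 0.61473781 -0.15047449  0.092     ]] [-0.69846563  0.00275936 -0.27738936]
the job is handed in; nothing more can be done
None
```

The blue spacer is pushed home against the red stop, the switch is at its green end, and the job is handed in. The robot's clock was at about 33 s of the 54 s; the hand-in gave no verdict.

**What I did**
- **Spacer:** I gripped it near its rear and slid it nose first into the gap. The first try caught the rack side of the mouth at about 19 N, so I backed off, moved 3 mm towards the rail, and it went in freely. I then released it and pushed it with the shut fingers.
- **Stop:** I felt the stop at an insertion of about 73 mm. It gave roughly 0.1 mm per N, as its cushion should, and the most I pushed was 17 N.
- **Switch:** The ridge passed its click at about 4 N, then came up against its end stop.

**Last checks**
- **Switch:** the ridge moved about 10 mm in one camera and 13 mm in the other, so it is across.
- **Spacer:** in the top view the blue shows under the clear lip, with the visible end at about x = 0.595 m. From the push the nose should be at about 0.608 m, and the red stop shows at about 0.615 m.
- **Robot and bench:** the robot touched nothing at the end. I saw no sign that any bystander had moved; I re-measured only the green spacer against its start position, and it had not moved.

**What disagreed or could not be checked**
- **Fingertips:** they sat about 20 to 27 mm behind the stated TCP, so my first grasp closed above the spacer on nothing. I found the right height by touch.
- **Cameras:** the two cameras differed by about 3 mm or more at the shaker, so I settled the alignment by feel.
- **Button:** I could not read the white button directly. That it is pressed in follows only from the force I felt and the pictures.

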